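Pulse the coffee grinder with its bayonet lid

TASK

Lift the hinged lid of the wooden case until it rests open on its stop, take the grinder's bayonet lid out of the case and set it fully down into the grinder's mouth, lugs through the notches. Then twist it clockwise, seen from above, about halfway towards its lock, so that the grip bar points at the single long rib (the pulse position), never on through to the lock click. It springs back if let go, so finish while still gripping it there; leave the case open and don't knock or push the other things about.

Things in the scene. Friction and masses are not known exactly. Their poses are not given: they have to be found in the camera images.
- case: fixed open-topped wooden case, 170 (x) x 180 (y) x 74 mm high, walls and floor 6 mm; origin at the centre of its underside, its x axis points from the front wall (robot side) to the hinge wall
- case_lid (a joint): hinge of the case's wooden lid, rad: 0 closed, grows as it opens, 1.75 is the stop (a little past upright). The hinge is stiff: the lid (0.2 kg) stays where it is left; it may start slightly ajar, up to 0.3
- case_lid_hinge (a point): point on the lid's hinge line, at the middle of the case's far (+x) top edge: 85 mm along case x from the case's centre, 74 mm above the table; the hinge line runs along case y
- case_lid_tab (a point): grip point of the lid's steel pull tab, 200 mm from the hinge line, 4 mm above the hinge's level when closed. The tab, 14 wide (y) x 14 thick, sticks out 42 mm from the middle of the lid's front edge; this point is 28 mm out. The point turns with the lid; y is along the hinge. Pinched across y from above, the tab pivots between the pads while carried round the hinge
- grinder_lid: loose black lid, 0.14 kg, lies upright in the case, bar within 0.4 rad of case x. Origin: centre of the plug's underside, z up, 6 mm above the table as it lies. From below: plug 57 mm across, 0 to 26 mm, foot tapered (42 across at the bottom, full at 8); disc 84 across, 26 to 34 mm; grip bar along x, 80 long x 16 wide, 34 to 62 mm. The same turned by half a turn
- lid_lug (a point): middle of the outer face of one of the lid's two lugs, on the plug at its +x and -x in line with the grip bar: 9 mm wide, reaching 38.5 mm from the axis, from 10 to 17 mm above the lid's origin
- grinder: fixed steel grinder, 120 mm across at the foot, 110 above, 125 high; origin at the centre of its underside, z up. Its mouth has two notches, 17 mm wide, open to 42 mm from the axis, at its +x and -x, for the lid's lugs; a short rib on the rim at each. On the rim, clockwise from each notch: a single long rib at 0.75 rad (pulse, halfway), a double rib at 1.4 rad (lock)
- mouth (a point): centre of the grinder's mouth, level with the rim's top, 125 mm above the table; axes as the grinder's. Opening 66 mm across between the lips, lips 7 mm thick. Fully down, the lid's disc lies on the rim and the lid's origin is 26 mm below this point; only then can it turn, the lugs running under the lips
- drive_ring (a joint): spring-loaded ring in the grinder, pushed round by the lid's lugs, rad: 0 at rest, grows clockwise from above, end stop 1.3. The lid turns about 0.1 rad freely, then both turn together. Pulse position 0.65; from about 0.8 the lugs ride over two sprung catch balls and lock behind them at the end. Return spring 0.05 N m at 0, 0.13 at 0.65, 0.2 at 1.3
- ring_mark (a point): centre of the drive ring, 35 mm below the mouth; its x axis turns with the ring and lies along the grinder's x at joint value 0
- cup_a: bystander, leave alone: small white cup without handle, 66 across, 55 high mm; origin at the centre of its underside
- tamper: bystander, leave alone: steel coffee tamper, 52 across, 70 high mm; origin at the centre of its underside
- pitcher: bystander, leave alone: steel milk pitcher, 84 across, 100 high mm; origin at the centre of its underside
- cup_b: bystander, leave alone: white mug, 80 across, 75 high mm; origin at the centre of its underside
- bean_jar: bystander, leave alone: amber glass jar with metal cap, 90 across, 130 high mm; origin at the centre of its underside
- spoon: bystander, leave alone: steel spoon lying on the table
- saucer: bystander, leave alone: white saucer, 130 across mm; origin at the centre of its underside
There are look-alikes about, which are no part of the job. Leave any red or yellow look-alike of the grinder alone.

How it is judged (in metres and radians):
On the way, in this order (a step that is already met when the one before it is completed fails the run):
1. the case lid rests open on its stop (value of joint case_lid above 1.65 rad), for 0.2 s.
2. the grinder lid is fully down in the grinder's mouth (z of grinder_lid in the frame of mouth below -0.0225 m and horizontal distance between grinder_lid and mouth below 0.006 m and angle between grinder_lid's own z axis and vertical below 0.08 rad), for 0.2 s.
At the end, for the whole second after the job is handed in: the program finishes while the fingers still grip the grinder lid (over 1 N), which sits fully down in the mouth (within 3.5 mm of home, 6 mm of centre, tilt under 0.08 rad), its lugs holding the drive ring at the pulse position 0.65 +- 0.15 rad; the case lid rests on its stop (over 1.65 rad) (all of step 2 and value of joint case_lid above 1.65 rad and value of joint drive_ring between 0.5 and 0.8 rad and angle between the x axis of grinder_lid and the x axis of ring_mark, either way round below 0.3 rad and contact force between the fingers and grinder_lid above 1 N and linear speed of grinder_lid below 0.02 m/s); the arm keeps its last pose, push and grip.
It fails at once if the lid is twisted on into the lock (ring past 1.05 rad) (value of joint drive_ring above 1.05 rad).
It fails at once if another thing on the table is pushed more than 50 mm or knocked over (distance of any of cup_a, tamper, pitcher, cup_b, bean_jar, spoon, saucer from where it was at the start of the episode above 0.05 m or angle between any of cup_a, tamper, pitcher, cup_b, bean_jar, saucer's own z axis and vertical above 0.6 rad).
It also fails if it takes over 61 s, if anything falls off the work surface, if the arm or the gripper's body presses on something with over 40 N, if the wrist force passes 120 N, or if a joint passes its speed limit or range.

ROBOT

A 6-joint arm with a two-finger parallel gripper is mounted at the origin on the work surface. World frame = base frame: x ahead of the robot, y to its left, z up, the work surface at z = 0. Lengths are in mm, angles in rad, forces in N, time in s.
With the tool pointing down it reaches from about 350 to 775 mm from the base axis. Payload 7.3 kg.
Tool frame: the origin (TCP) lies at the very end of the fingers, on their centre line; the grasp point (between the pads) lies 19 mm behind it; z points along the fingers, y is the line along which they close (so a half turn about z gives the same grasp; the last joint's range is limited). The gripper opens to 92 mm and grips with 3 to 60 N. Pads are 19 mm wide; open, the fingers measure 130 mm over their backs; the gripper's body (75 mm by 190 mm) begins 47 mm behind the grasp point.
Start: joints at [0.955, 0.342, 1.524, -0, 1.275, -0.146], TCP at [237.661, 468.147, 226.741] pointing down, gripper open.
Joint ranges: [-2.53, 2.53], [-0.77, 2.02], [0.04, 2.7], [-1, 4.14], [0.28, 2.66], [-3.11, 3.11]. Speed limits (rad/s): [2.57, 2.57, 3.14, 3.14, 3.14, 3.14].

INTERFACE

Orientations are given as a 3x3 rotation matrix whose columns are the frame's x, y, z axes.
In Python, from rig import arm gives the robot as it stands.
- The arm moves only by the tool apply_moves, never from a script. Its arguments are lists of equal length, an entry for each row: "xyz": the shift along the tool's x, y, z scaled (see below), a list of three; "twist": the turn, a rotation vector about the tool's x, y, z scaled (see below), a list of three. In form: {"xyz": [[dx, dy, dz], ...], "twist": [[ax, ay, az], ...]}. A call has 1 to 12 rows; each row is the pose to reach, as a shift and turn from the pose commanded when the call began, along the tool's axes at that moment, turning the shorter way round; what a row does not reach only later rows make up. The controller multiplies each number of a shift by 20 cm and each number of a turn by 180 degrees. A row lasts 1/12 s, in which the tool goes at most 41.7 mm and 7.16 degrees, less where a joint would pass 70% of its speed; a pose out of reach is approached as far as the arm can. A call with a number of a shift or a turn outside -1 to 1 is refused whole. A call with a gripper value outside its range is refused whole. "jaw" is the closure, from 0 (fully open) to 1 (shut), set as the call begins (left out, the last holds). The fingers move at their own pace and stop on an object; the grip force is fixed at half the most. Time passes only in rows, so rows that repeat a pose let the fingers close. It gives the time, the measured TCP pose, the force, the opening and the grip force at its end, in the units of the state.
- arm.sense(): the state, without advancing time (a new reading comes with each control period).
- arm.camera(name): name is "side" or "top"; returns (picture, depth): 480x640x3 uint8, red, green, blue; 480x640 float32, mm along the optical axis (not along the pixel's ray), 0 where there is no reading.
- arm.calibration(name): a dict with "mtx" (3x3 intrinsics, pixels), "pose" (4x4, takes a point from camera to world coordinates). Camera axes: x right, y up, looking along -z (the intrinsics and any distortion apply to the point x, -y, -z); pixel columns grow to the right and rows downward; lengths in mm; the calibration is good to about 2 mm. A picture is of the moment at which its call begins. calibration takes no time and is no camera call.
- arm.job_done(): hands the job in; it is judged then, once.
The state is a dict: "time_s": time; "joint_positions": joint angles; "qd": joint speeds; "joint_efforts": joint torques, N m; "position": TCP position; "eef_rot": TCP orientation; "ft_force": force on the tool from outside, world axes, zero at the start; "ft_torque": the same for the moment, N m; "opening": finger opening in mm; "finger_force": force on a finger pad.
Only numpy, scipy, OpenCV 4.12 (cv2) and the standard library are available. Lean on these libraries where they do the work, as an engineer would, in place of code of your own. Each camera call takes 0.05 s, during which the arm holds its last target. There are 200 camera calls.

## Working session

There is one attempt and no reset: what is moved stays moved. The work goes in short steps, Python scripts to look and compute and a tool call to move; the robot and the scene stay as the last step left them, time stands still between calls to the robot, and variables do not carry over. Pictures are saved under pics/ and viewed, at most 10 in all, crops included, and the job is handed in when it is done.

Besides the shell and the picture viewer there is one more tool, called after "Call:" by a JSON object that holds its "api" and its "payload". apply_moves: Moves the arm, as the interface text tells. Its arguments: {"type":"object","properties":{"xyz":{"type":"array","items":{"type":"array","items":{"type":"number"}}},"twist":{"type":"array","items":{"type":"array","items":{"type":"number"}}},"jaw":{"type":"number"}},"required":["xyz","twist"]}

```bash
mkdir -p pics; ls; cat > h.py <<'E'
import numpy as np, cv2
from rig import arm
def snap(n,f):
    p,d=arm.camera(n); cv2.imwrite(f'pics/{f}.png',p[:,:,::-1]); np.savez(f'pics/{f}.npz',p=p,d=d); return p,d
def world(n,d):
    c=arm.calibration(n);K=np.array(c['mtx']);T=np.array(c['pose'])
    v,u=np.mgrid[:480,:640]
    X=np.stack([(u-K[0,2])/K[0,0]*d,-(v-K[1,2])/K[1,1]*d,-d],-1)
    return X@T[:3,:3].T+T[:3,3]
E
python3 - <<'E'
from h import *
for n in('top','side'):
    p,d=snap(n,n+'0'); c=arm.calibration(n); print(c)
s=arm.sense();print(s)
E
```

```text
pics
{'mtx': array([[452.27401121,   0.        , 326.31284538],
       [  0.        , 452.27401121, 236.68169442],
       [  0.        ,   0.        ,   1.        ]]), 'pose': array([[ 5.41171825e-03,  9.97588762e-01, -6.91908551e-02,
         4.37563511e+02],
       [-9.99940266e-01,  6.05557323e-03,  9.09913331e-03,
        -1.27285777e+01],
       [ 9.49618342e-03,  6.91374801e-02,  9.97561944e-01,
         1.29391655e+03],
       [ 0.00000000e+00,  0.00000000e+00,  0.00000000e+00,
         1.00000000e+00]])}
{'mtx': array([[537.06024346,   0.        , 314.4028527 ],
       [  0.        , 537.06024346, 236.92914898],
       [  0.        ,   0.        ,   1.        ]]), 'pose': array([[-7.14575383e-01,  3.63723434e-01, -5.97567808e-01,
        -3.30215892e+02],
       [-6.99482597e-01, -3.58912328e-01,  6.17985467e-01,
         8.80893688e+02],
       [ 1.03013434e-02,  8.59585484e-01,  5.10888127e-01,
         8.40247863e+02],
       [ 0.00000000e+00,  0.00000000e+00,  0.00000000e+00,
         1.00000000e+00]])}
{'time_s': 0.1, 'joint_positions': array([ 9.54988532e-01,  3.42630156e-01,  1.52487682e+00, -6.34344905e-06,
        1.27540266e+00, -1.46022099e-01]), 'qd': array([-5.47689970e-04, -2.48145081e-03, -2.89383297e-03,  9.85700215e-04,
       -1.10510840e-03, -4.53278275e-05]), 'joint_efforts': array([ 2.32800725e-03, -4.32001448e+01, -2.44695961e+01,  7.20003457e-02,
        5.26531076e-02, -8.00424687e-05]), 'position': array([237.4565514 , 467.8446427 , 226.14193415]), 'eef_rot': array([[-8.91666091e-01,  4.52693065e-01, -7.55758414e-04],
       [ 4.52693658e-01,  8.91665458e-01, -1.07856670e-03],
       [ 1.85624005e-04, -1.30384840e-03, -9.99999133e-01]]), 'ft_force': array([0.56680188, 0.07509439, 0.17067127]), 'ft_torque': array([ 0.05399899, -0.01919529, -0.01167084]), 'finger_force': 0.0, 'opening': 91.75238451207638}
```

View pics/top0.png

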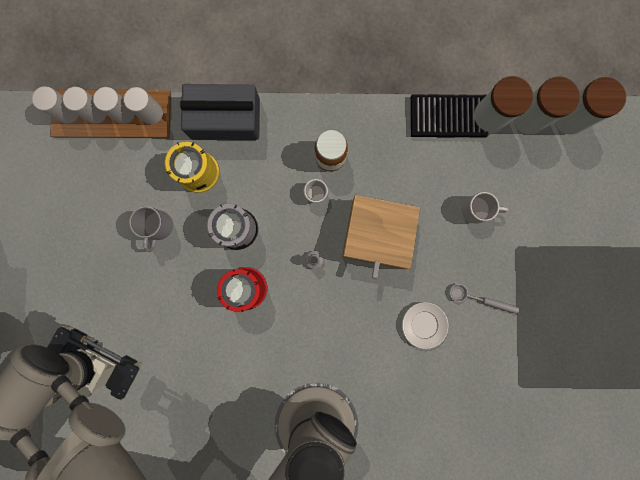

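View pics/side0.png

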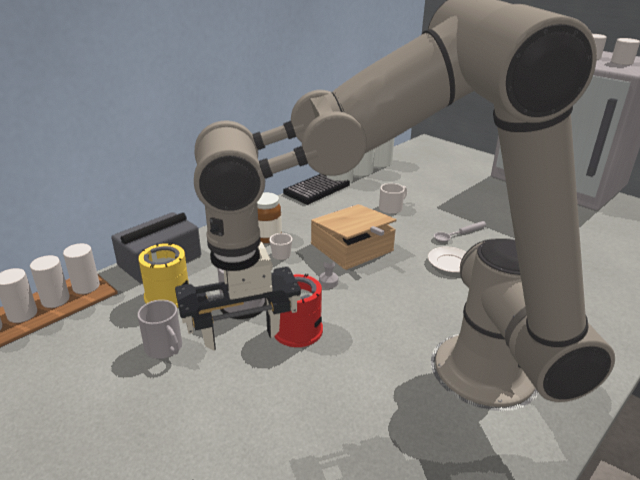

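The top view shows three grinder-like things: yellow (190,165), steel grey (232,226) and red (242,290). The steel one is the target, because red and yellow are excluded. The case is at (382,232) with its tab at (376,268), and the lid is slightly ajar.

```bash
python3 - <<'E'
from h import *
z=np.load('pics/top0.npz');p,d=z['p'],z['d'];W=world('top',d)
# grinder
v,u=np.mgrid[:480,:640]
m=(abs(u-232)<32)&(abs(v-226)<32)&(W[...,2]>118)&(W[...,2]<140)
P=W[m];print('rim n',len(P),np.median(P[:,2]))
c,r=cv2.minEnclosingCircle(P[:,:2].astype(np.float32));print('circ',c,r)
# case lid
m=(abs(u-382)<45)&(abs(v-232)<50)&(W[...,2]>60)
P=W[m].astype(float);A=np.c_[P[:,:2],np.ones(len(P))]
hsv=cv2.cvtColor(p,cv2.COLOR_RGB2HSV)
wood=m&(hsv[...,1]>90)
P=W[wood];A=np.c_[P[:,:2],np.ones(len(P))]
for i in range(3):
    k=np.linalg.lstsq(A,P[:,2],rcond=None)[0];res=P[:,2]-A@k;g=abs(res)<5;P=P[g];A=A[g]
print('plane',k,np.hypot(k[0],k[1]),len(P),P[:,2].min(),P[:,2].max())
print('rect',cv2.minAreaRect(P[:,:2].astype(np.float32)),cv2.boxPoints(cv2.minAreaRect(P[:,:2].astype(np.float32))))
tab=(abs(u-376)<10)&(v>258)&(v<282)&(W[...,2]>40)&(hsv[...,1]<60)
for q in [(376,264),(376,268),(376,272)]:print(q,W[q[1],q[0]])
print('tab',W[tab].mean(0),tab.sum())
for n,(a,b) in dict(cup_a=(316,190),tamper=(314,260),jar=(331,150),saucer=(425,326),mug=(484,207)).items():print(n,W[b,a])
crop=p[180:290,180:440]
cv2.imwrite('pics/crop1.png',cv2.resize(crop[:, :,::-1],None,fx=3,fy=3,interpolation=cv2.INTER_CUBIC))
E
```

```text
rim n 870 125.12199236629863
circ (549.775390625, 231.73890686035156) 56.25190353393555
plane [-2.01401671e-01  1.13544946e-01  2.23063064e+02] 0.23120356394765745 1086 77.01118128566077 113.69312923405573
rect ((543.0040283203125, -180.49612426757812), (239.5773468017578, 68.02669525146484), 35.861083984375) [[ 425.99677 -223.1052 ]
 [ 465.84833 -278.23672]
 [ 660.0113  -137.88705]
 [ 620.1597   -82.75552]]
(376, 264) [ 448.83507922 -153.86868065  110.21512643]
(376, 268) [ 438.39672333 -153.60031806  112.27427471]
(376, 272) [ 428.00646028 -153.3455073   114.22063209]
tab [ 434.73222768 -150.91063714  122.94451699] 100
cup_a [661.13754386   5.89033106   6.48615789]
tamper [460.34972934  10.31824687  -1.81727686]
jar [746.03119708 -34.40480073 128.21547266]
saucer [ 276.20274286 -303.85769199    8.08945432]
mug [ 615.35334817 -477.99303696    5.26941047]
```

View pics/crop1.png

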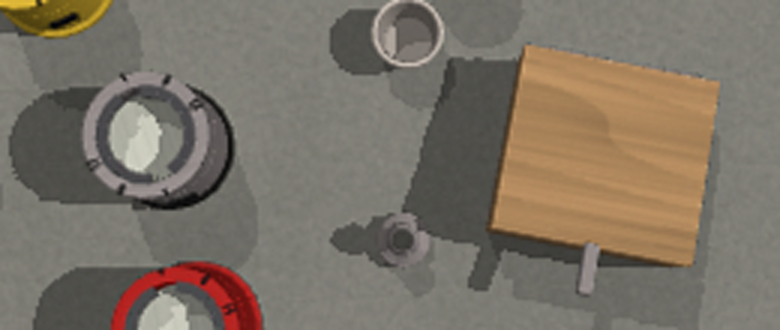

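The enlarged crop confirms the steel grinder. It has double ribs at crop (195,103) and (92,163), and single ribs at (124,77), (167,79), (121,188) and (167,190). Reading clockwise, the notch is at about +0.37 rad yaw, with the pulse rib at about -0.37. Next I'll refine the grinder and case poses.

```bash
python3 - <<'E'
from h import *
z=np.load('pics/top0.npz');p,d=z['p'],z['d'];W=world('top',d)
v,u=np.mgrid[:480,:640];hsv=cv2.cvtColor(p,cv2.COLOR_RGB2HSV)
# ring centre: fit outer edge at z=125 by maximizing
c=np.array([549.8,231.7])
K=arm.calibration('top');T=np.array(K['pose']);Km=np.array(K['mtx'])
def proj(X):
    q=(X-T[:3,3])@T[:3,:3]; return Km[0,0]*q[...,0]/-q[...,2]+Km[0,2], Km[1,1]*(-q[...,1])/-q[...,2]+Km[1,2]
# ortho of grinder at z=125, 0.25 mm.. 1mm per px*4
def ortho(cx,cy,zz,h,s):
    n=int(2*h*s); j,i=np.mgrid[:n,:n]
    X=np.stack([cx+h-j/s,cy+h-i/s,np.full(j.shape,zz)],-1)
    a,b=proj(X); return cv2.remap(p,a.astype(np.float32),b.astype(np.float32),cv2.INTER_CUBIC)
o=ortho(550,232,125,70,4);cv2.imwrite('pics/og.png',o[:,:,::-1])
m=(abs(u-232)<32)&(abs(v-226)<32)&(W[...,2]>119)&(W[...,2]<140)
P=W[m][:,:2];
# edge per angle
from scipy.optimize import least_squares
for it in range(3):
    r=P-c;a=np.arctan2(r[:,1],r[:,0]);R=np.hypot(*r.T);E=[]
    for k in range(36):
        s=abs(np.angle(np.exp(1j*(a-k*np.pi/18))))<.09
        if s.sum():E.append(P[s][R[s].argmax()])
    E=np.array(E);f=least_squares(lambda q:np.hypot(*(E-q[:2]).T)-q[2],[*c,55],loss='soft_l1');c=f.x[:2]
print('grinder',f.x)
wood=((abs(u-382)<48)&(abs(v-232)<52)&(hsv[...,1]>70)&(hsv[...,2]>110)).astype(np.uint8)
n,l,st,_=cv2.connectedComponentsWithStats(wood);k=1+st[1:,4].argmax();wm=l==k
P=W[wm];A=np.c_[P[:,:2],np.ones(len(P))]
q=np.linalg.lstsq(A,P[:,2],rcond=None)[0];
for i in range(3):
    g=abs(P[:,2]-A@q)<4;q=np.linalg.lstsq(A[g],P[g,2],rcond=None)[0]
print('plane',q,np.hypot(*q[:2]),np.arctan2(-q[1],-q[0]),g.sum(),len(P))
Q=P[g];b=cv2.boxPoints(cv2.minAreaRect(Q[:,:2].astype(np.float32)));print(np.c_[b,np.c_[b,np.ones(4)]@q],cv2.minAreaRect(Q[:,:2].astype(np.float32)))
for t in (264,268,270,272,274):
    print(t,[W[t,x].round(0).tolist() for x in (374,376,378)])
E
```

```text
grinder [549.01384913 231.05493434  54.38919113]
plane [-1.61211109e-01  5.51668001e-02  1.90705663e+02] 0.17038895988898659 -0.32971120633267215 2575 4203
[[ 437.12835693 -244.81211853  106.73021418]
 [ 604.28057861 -277.07507324   78.0035751 ]
 [ 638.43353271 -100.1308136    82.25918808]
 [ 471.28131104  -67.86785889  110.98582716]] ((537.7809448242188, -172.47146606445312), (180.2101287841797, 170.23736572265625), 79.07537841796875)
264 [[449.0, -149.0, 109.0], [449.0, -154.0, 110.0], [449.0, -159.0, 109.0]]
268 [[438.0, -149.0, 108.0], [438.0, -154.0, 112.0], [438.0, -159.0, 111.0]]
270 [[433.0, -149.0, 110.0], [433.0, -154.0, 110.0], [433.0, -159.0, 111.0]]
272 [[428.0, -148.0, 112.0], [428.0, -153.0, 114.0], [427.0, -173.0, -4.0]]
274 [[423.0, -148.0, 114.0], [423.0, -154.0, 111.0], [421.0, -173.0, 1.0]]
```

View pics/og.png

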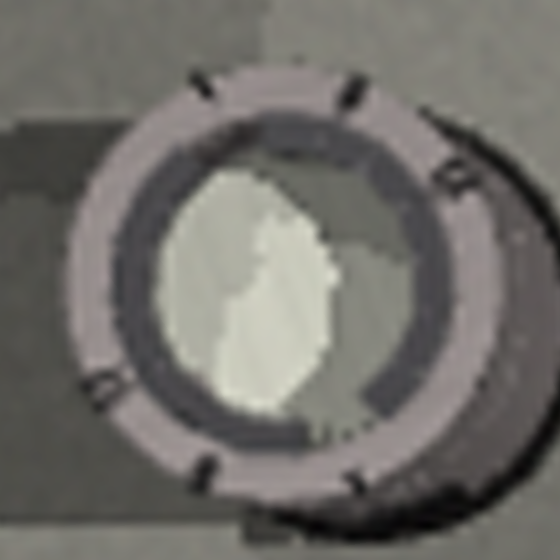

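The rim in the ortho view is centred at (284,282), which puts the grinder at about (549.3, 231.0) mm with yaw +0.367. The notch ribs are at (203,85) and (355,484). The case has yaw -0.19, hinge at about (620.5,-188.6), and the lid about 0.15 rad ajar. Now I'll plan the moves.

```bash
cat >> h.py <<'E'
from scipy.spatial.transform import Rotation as Ro
def rows(tgts, R=None, p=None):
    """tgts: list of (x,y,z,yaw of tool y axis); tool down. prints scaled rows from the present pose"""
    s=arm.sense(); p=s['position'] if p is None else np.array(p); R=s['eef_rot'] if R is None else R
    for x,y,z,w in tgts:
        Y=np.array([np.cos(w),np.sin(w),0]);
        Z=np.array([0,0,-1.]);X=np.cross(Y,Z);Rt=np.c_[X,Y,Z]
        print(((R.T@(np.array([x,y,z])-p))/200).round(4).tolist(),(Ro.from_matrix(R.T@Rt).as_rotvec()/np.pi).round(4).tolist())
def yawR(w):
    Y=np.array([np.cos(w),np.sin(w),0]);Z=np.array([0,0,-1.]);return np.c_[np.cross(Y,Z),Y,Z]
E
python3 - <<'E'
from h import *
rows([(400,330,250,1.381)])
R=yawR(1.381)
rows([(430,150,250,1.381)],R,(400,330,250))
rows([(427,-30,250,1.381)],R,(430,150,250))
rows([(427,-151,200,1.381)],R,(427,-30,250))
E
```

```text
[-1.0367, -0.2468, -0.1192] [-0.0004, -0.0001, -0.0891]
[-0.3171, -0.8555, 0.0] [0.0, 0.0, 0.0]
[-0.1551, -0.8867, 0.0] [0.0, 0.0, 0.0]
[-0.1141, -0.5941, 0.25] [0.0, 0.0, 0.0]
```

Call:
{"api": "apply_moves", "payload": {"xyz": [[-0.5, -0.12, -0.12], [-1.0, -0.24, -0.12], [-1.0, -0.24, -0.12], [-1.0, -0.24, -0.12], [-1.0, -0.24, -0.12], [-1.0, -0.24, -0.12], [-1.0, -0.24, -0.12]], "twist": [[0, 0, -0.04], [0, 0, -0.089], [0, 0, -0.089], [0, 0, -0.089], [0, 0, -0.089], [0, 0, -0.089], [0, 0, -0.089]], "jaw": 0.3}}

```text
time_s: 0.68
position: [396.1, 333.0, 250.5]
eef_rot: [[-0.981, 0.193, 0.0], [0.193, 0.981, -0.0], [-0.0, -0.0, -1.0]]
ft_force: [-0.0, 0.6, -0.1]
opening: 64.5
finger_force: 0.0
```

Call:
{"api": "apply_moves", "payload": {"xyz": [[-0.32, -0.86, 0], [-0.32, -0.86, 0], [-0.32, -0.86, 0], [-0.32, -0.86, 0], [-0.32, -0.86, 0], [-0.32, -0.86, 0]], "twist": [[0, 0, 0], [0, 0, 0], [0, 0, 0], [0, 0, 0], [0, 0, 0], [0, 0, 0]]}}

```text
time_s: 1.18
position: [424.2, 152.1, 250.5]
eef_rot: [[-0.981, 0.192, -0.001], [0.192, 0.981, -0.001], [0.001, -0.001, -1.0]]
ft_force: [0.2, 1.0, -0.4]
opening: 64.3
finger_force: 0.0
```

Call:
{"api": "apply_moves", "payload": {"xyz": [[-0.15, -0.89, 0], [-0.15, -0.89, 0], [-0.15, -0.89, 0], [-0.15, -0.89, 0], [-0.15, -0.89, 0], [-0.15, -0.89, 0]], "twist": [[0, 0, 0], [0, 0, 0], [0, 0, 0], [0, 0, 0], [0, 0, 0], [0, 0, 0]]}}

```text
time_s: 1.68
position: [420.3, -27.5, 250.5]
eef_rot: [[-0.981, 0.192, -0.0], [0.192, 0.981, 0.0], [0.0, 0.0, -1.0]]
ft_force: [1.1, -0.9, -0.6]
opening: 64.0
finger_force: 0.0
```

Call:
{"api": "apply_moves", "payload": {"xyz": [[-0.11, -0.59, 0.25], [-0.11, -0.59, 0.25], [-0.11, -0.59, 0.25], [-0.11, -0.59, 0.25], [-0.11, -0.59, 0.25], [-0.11, -0.59, 0.25]], "twist": [[0, 0, 0], [0, 0, 0], [0, 0, 0], [0, 0, 0], [0, 0, 0], [0, 0, 0]]}}

```text
time_s: 2.18
position: [420.1, -144.7, 200.6]
eef_rot: [[-0.982, 0.188, -0.0], [0.188, 0.982, 0.002], [0.001, 0.001, -1.0]]
ft_force: [-0.8, 1.0, -0.7]
opening: 64.1
finger_force: 0.0
```

```bash
python3 - <<'E'
from h import *
p,d=snap('side','side1')
cv2.imwrite('pics/s1c.png',cv2.resize(p[120:320,240:480,::-1],None,fx=3,fy=3,interpolation=cv2.INTER_CUBIC))
s=arm.sense();print(s['time_s'],s['position'],s['opening'])
z=np.load('pics/side0.npz');W=world('side',z['d']);pp=z['p']
for q in [(378,230),(374,228),(370,227),(382,232)]:print(q,W[q[1],q[0]],pp[q[1],q[0]])
rows([(427,-151,89,1.381)])
E
```

```text
2.2333 [ 420.2416305  -144.5518957   200.99658501] 64.14503759835053
(378, 230) [ 424.95341928 -148.25627792  112.89129343] [168 160 160]
(374, 228) [ 441.1697901  -151.27135626  111.32972911] [173 166 166]
(370, 227) [ 452.53730452 -147.92995423  111.20479908] [180 151 124]
(382, 232) [ 411.38108829 -148.58700564  112.09587593] [116 111 113]
[-0.0391, -0.0259, 0.56] [0.0003, 0.0001, 0.0005]
```

View pics/s1c.png

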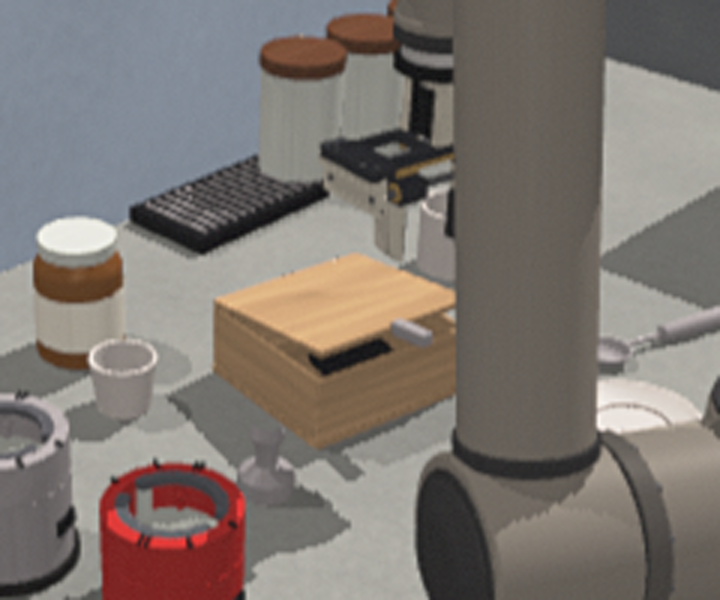

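The crop shows the tab at (410,330), free, with the gripper above it and the lid ajar; the tab's top is at about z 112. I'll lower and pinch.

Call:
{"api": "apply_moves", "payload": {"xyz": [[-0.038, -0.018, 0.2], [-0.038, -0.018, 0.38], [-0.038, -0.018, 0.5], [-0.038, -0.018, 0.57], [-0.038, -0.018, 0.57], [-0.038, -0.018, 0.57]], "twist": [[0, 0, 0], [0, 0, 0], [0, 0, 0], [0, 0, 0], [0, 0, 0], [0, 0, 0]]}}

```text
time_s: 2.73
position: [427.0, -150.1, 87.2]
eef_rot: [[-0.982, 0.187, -0.0], [0.187, 0.982, 0.0], [0.0, 0.0, -1.0]]
ft_force: [0.9, -0.2, 0.7]
opening: 64.5
finger_force: 0.0
```

Call:
{"api": "apply_moves", "payload": {"xyz": [[0, 0, 0], [0, 0, 0], [0, 0, 0], [0, 0, 0], [0, 0, 0], [0, 0, 0], [0, 0, 0]], "twist": [[0, 0, 0], [0, 0, 0], [0, 0, 0], [0, 0, 0], [0, 0, 0], [0, 0, 0], [0, 0, 0]], "jaw": 1}}

```text
time_s: 3.32
position: [426.5, -151.8, 86.8]
eef_rot: [[-0.982, 0.189, 0.0], [0.189, 0.982, -0.0], [-0.0, 0.0, -1.0]]
ft_force: [-0.3, 0.6, 0.3]
opening: 22.2
finger_force: 0.0
```

```bash
python3 - <<'E'
from h import *
s=arm.sense();p=s['position'];print(s['time_s'],p,s['opening'],s['finger_force'],s['ft_force'])
h=np.array([620.5,-188.6,74]);u=np.array([.982,-.189,0])
g=p+[0,0,19];r=g-h;al=-r@u;print(al,r[2],np.hypot(al,r[2]))
rho=np.hypot(al,r[2]);a0=np.arctan2(r[2],al);print(a0)
R=s['eef_rot']
for a in np.linspace(a0,1.80,25)[1:]:
    q=h-u*rho*np.cos(a)+[0,0,rho*np.sin(a)]
    q=q+ (r+u*al)*[1,1,0]
    print(round(a,2),(R.T@(q-g)/200).round(3).tolist())
E
```

```text
3.3167 [ 426.51454134 -151.76138498   86.84545621] 22.234157156849673 0.0 [-0.34978405  0.5964299   0.33887457]
197.4562186389663 31.84545620608796 200.00772825111815
0.15990166669857955
0.23 [-0.013, 0.0, -0.067]
0.3 [-0.031, 0.0, -0.133]
0.36 [-0.053, 0.0, -0.198]
0.43 [-0.08, 0.0, -0.261]
0.5 [-0.111, 0.0, -0.322]
0.57 [-0.145, 0.0, -0.38]
0.64 [-0.184, 0.0, -0.437]
0.71 [-0.227, 0.0, -0.49]
0.77 [-0.273, 0.0, -0.54]
0.84 [-0.322, 0.0, -0.588]
0.91 [-0.375, 0.0, -0.631]
0.98 [-0.43, 0.0, -0.671]
1.05 [-0.488, 0.0, -0.707]
1.12 [-0.549, 0.0, -0.739]
1.18 [-0.611, 0.0, -0.767]
1.25 [-0.675, 0.0, -0.791]
1.32 [-0.741, 0.0, -0.81]
1.39 [-0.808, 0.0, -0.824]
1.46 [-0.875, 0.0, -0.834]
1.53 [-0.943, 0.0, -0.84]
1.59 [-1.012, 0.0, -0.84]
1.66 [-1.08, 0.0, -0.836]
1.73 [-1.148, 0.0, -0.828]
1.8 [-1.215, 0.0, -0.814]
```

Still closing; I'll wait for the grip, then run the first arc.

Call:
{"api": "apply_moves", "payload": {"xyz": [[0, 0, 0], [0, 0, 0], [0, 0, 0], [0, 0, 0], [0, 0, 0]], "twist": [[0, 0, 0], [0, 0, 0], [0, 0, 0], [0, 0, 0], [0, 0, 0]]}}

```text
time_s: 3.73
position: [426.3, -152.9, 86.8]
eef_rot: [[-0.982, 0.189, -0.0], [0.189, 0.982, -0.002], [0.0, -0.002, -1.0]]
ft_force: [-2.8, -5.9, 0.8]
opening: 13.6
finger_force: 30.0
```

Call:
{"api": "apply_moves", "payload": {"xyz": [[-0.013, 0, -0.067], [-0.031, 0, -0.133], [-0.053, 0, -0.198], [-0.08, 0, -0.261], [-0.111, 0, -0.322], [-0.145, 0, -0.38], [-0.184, 0, -0.437], [-0.227, 0, -0.49], [-0.273, 0, -0.54], [-0.322, 0, -0.588], [-0.375, 0, -0.631], [-0.43, 0, -0.671]], "twist": [[0, 0, 0], [0, 0, 0], [0, 0, 0], [0, 0, 0], [0, 0, 0], [0, 0, 0], [0, 0, 0], [0, 0, 0], [0, 0, 0], [0, 0, 0], [0, 0, 0], [0, 0, 0]]}}

```text
time_s: 4.73
position: [510.0, -168.7, 220.2]
eef_rot: [[-0.982, 0.189, -0.004], [0.189, 0.982, -0.0], [0.004, -0.001, -1.0]]
ft_force: [-0.1, -5.4, -7.5]
opening: 13.5
finger_force: 30.0
```

Call:
{"api": "apply_moves", "payload": {"xyz": [[-0.058, 0, -0.036], [-0.119, 0, -0.068], [-0.181, 0, -0.096], [-0.245, 0, -0.12], [-0.311, 0, -0.139], [-0.378, 0, -0.153], [-0.445, 0, -0.163], [-0.513, 0, -0.169], [-0.582, 0, -0.169], [-0.65, 0, -0.165], [-0.71, 0, -0.157], [-0.74, 0, -0.153]], "twist": [[0, 0, 0], [0, 0, 0], [0, 0, 0], [0, 0, 0], [0, 0, 0], [0, 0, 0], [0, 0, 0], [0, 0, 0], [0, 0, 0], [0, 0, 0], [0, 0, 0], [0, 0, 0]]}}

```text
time_s: 5.73
position: [656.4, -196.4, 251.0]
eef_rot: [[-0.982, 0.189, -0.002], [0.189, 0.982, 0.0], [0.002, -0.0, -1.0]]
ft_force: [-2.5, -0.6, 2.1]
opening: 13.6
finger_force: 30.0
```

Call:
{"api": "apply_moves", "payload": {"xyz": [[-0.02, 0, 0.004], [-0.02, 0, 0.004], [-0.02, 0, 0.004], [-0.02, 0, 0.004]], "twist": [[0, 0, 0], [0, 0, 0], [0, 0, 0], [0, 0, 0]]}}

```text
time_s: 6.07
position: [659.9, -197.0, 250.4]
eef_rot: [[-0.982, 0.189, -0.0], [0.189, 0.982, -0.0], [0.0, -0.0, -1.0]]
ft_force: [-0.1, -2.6, -0.4]
opening: 13.7
finger_force: 30.0
```

```bash
python3 - <<'E'
from h import *
s=arm.sense();p=s['position'];print(s['time_s'],p,s['opening'],s['finger_force'],s['ft_force'])
h=np.array([620.5,-188.6,74]);u=np.array([.982,-.189,0])
g=p+[0,0,19];r=g-h;al=-r@u;print(np.hypot(al,r[2]),np.arctan2(r[2],al)-.02)
E
```

```text
6.0667 [ 659.86761097 -196.95252501  250.40843253] 13.65915400219817 30.000344216823578 [-0.05956897 -2.57208563 -0.44515375]
199.5081994875124 1.7538733239102526
```

Call:
{"api": "apply_moves", "payload": {"xyz": [[-0.02, 0, 0.004], [-0.03, 0, 0.006], [-0.03, 0, 0.006]], "twist": [[0, 0, 0], [0, 0, 0], [0, 0, 0]]}}

```text
time_s: 6.32
position: [662.9, -197.6, 249.7]
eef_rot: [[-0.982, 0.19, -0.008], [0.19, 0.982, 0.001], [0.008, -0.0, -1.0]]
ft_force: [-15.9, 0.8, 5.8]
opening: 14.1
finger_force: 30.0
```

The stop is reached (reaction force 16 N). I'll release and retract.

Call:
{"api": "apply_moves", "payload": {"xyz": [[0.02, 0, 0], [0.02, 0, 0], [0.02, 0, 0], [0.02, 0, 0], [0.02, 0, -0.15], [0.02, 0, -0.3], [0.2, 0, -0.35], [0.4, 0, -0.35], [0.6, 0.1, -0.35], [0.8, 0.3, -0.35], [0.95, 0.5, -0.35], [0.95, 0.7, -0.35]], "twist": [[0, 0, 0], [0, 0, 0], [0, 0, 0], [0, 0, 0], [0, 0, 0], [0, 0, 0], [0, 0, 0], [0, 0, 0], [0, 0, 0], [0, 0, 0], [0, 0, 0], [0, 0, 0]], "jaw": 0.2}}

```text
time_s: 7.32
position: [505.0, -44.4, 320.3]
eef_rot: [[-0.982, 0.191, 0.001], [0.191, 0.982, -0.0], [-0.001, -0.0, -1.0]]
ft_force: [1.8, 0.8, -0.5]
opening: 73.3
finger_force: 0.0
```

Call:
{"api": "apply_moves", "payload": {"xyz": [[0, 0.3, 0], [0, 0.6, 0], [0, 0.8, 0], [0, 0.9, 0], [0, 0.9, 0], [0, 0.9, 0]], "twist": [[0, 0, 0], [0, 0, 0], [0, 0, 0], [0, 0, 0], [0, 0, 0], [0, 0, 0]]}}

```text
time_s: 7.82
position: [541.8, 135.3, 319.2]
eef_rot: [[-0.983, 0.184, 0.0], [0.184, 0.983, 0.001], [0.0, 0.001, -1.0]]
ft_force: [-0.3, -0.2, 0.0]
opening: 73.3
finger_force: 0.0
```

```bash
python3 - <<'E'
from h import *
p,d=snap('top','top2')
W=world('top',d);np.save('pics/W2.npy',W)
print(arm.sense()['position'])
a=p[170:300,320:460,::-1]
cv2.imwrite('pics/c2.png',cv2.resize(a,None,fx=5,fy=4.6,interpolation=cv2.INTER_CUBIC)[:600])
v,u=np.mgrid[:480,:640]
g=p.max(-1)
m=(abs(u-380)<35)&(abs(v-232)<35)&(W[...,2]>58)&(W[...,2]<76)&(g<80)
P=W[m];print(m.sum(),P.mean(0),cv2.minAreaRect(P[:,:2].astype(np.float32)))
q=P[:,:2]-P[:,:2].mean(0);w,V=np.linalg.eigh(q.T@q);print(V[:,1],np.arctan2(V[1,1],V[0,1]))
m=(abs(u-380)<40)&(abs(v-232)<40)&(W[...,2]>34)&(W[...,2]<48)&(g<80);P=W[m];print('disc',m.sum(),P.mean(0),cv2.minEnclosingCircle(P[:,:2].astype(np.float32)))
m=(abs(u-380)<60)&(abs(v-220)<60)&(W[...,2]>200);P=W[m];print('lid',m.sum(),P.min(0),P.max(0))
E
```

```text
[541.67108267 133.14901127 319.21263343]
239 [ 536.37087872 -183.55276172   66.31558078] ((544.2350463867188, -179.741943359375), (156.84445190429688, 156.77845764160156), 78.99015808105469)
[-0.99213244  0.1251927 ] 3.016070592799829
disc 603 [ 528.04197066 -182.21176992   40.04161256] ((538.382080078125, -173.3513946533203), 113.31139373779297)
lid 864 [ 437.56351134 -283.33210904  200.16409963] [ 673.64286487  -12.72857772 1293.9165539 ]
```

View pics/c2.png

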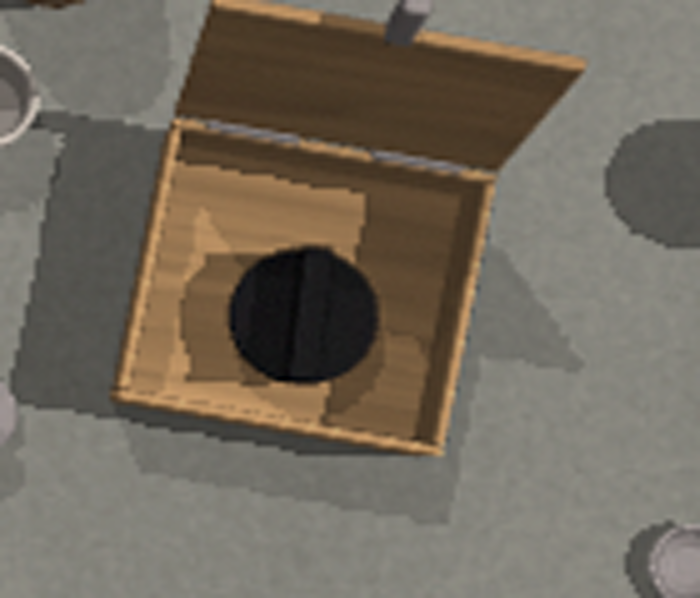

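The case is open and the black lid lies at crop (304,315), about pixel (381,238). Its bar runs from roughly (318,248) to (300,380). Now I'll fit its pose.

```bash
python3 - <<'E'
from h import *
z=np.load('pics/top2.npz');p=z['p'];W=np.load('pics/W2.npy')
v,u=np.mgrid[:480,:640];g=p.max(-1)
blk=(abs(u-381)<20)&(abs(v-238)<20)&(g<55)
b=blk&(W[...,2]>58)&(W[...,2]<78);P=W[b];print(b.sum(),P[:,2].mean())
print('bar',P.mean(0),cv2.minAreaRect(P[:,:2].astype(np.float32)))
q=P[:,:2]-P[:,:2].mean(0);w,V=np.linalg.eigh(q.T@q);print(np.arctan(V[1,1]/V[0,1]))
d=blk&(W[...,2]<55)&(W[...,2]>32);P=W[d];print('disc',d.sum(),P.mean(0))
A=W[b|d];print(cv2.minEnclosingCircle(A[:,:2].astype(np.float32)))
P3=W[b][:,:2].mean(0)
s=arm.sense()
E
```

```text
178 67.30504376983112
bar [ 520.55266392 -174.23372191   67.30504377] ((520.3839721679688, -174.7279052734375), (16.76580238342285, 77.00007629394531), 82.97223663330078)
-0.1146916952617554
disc 500 [ 520.70820225 -172.86309658   39.99583057]
((521.1354370117188, -174.60269165039062), 41.31945037841797)
```

```bash
python3 - <<'E'
from h import *
rows([(530,-20,280,1.451),])
rows([(520.5,-174.3,130,1.451)],yawR(1.451),(530,-20,280))
print(arm.sense()['joint_positions'])
E
```

```text
[-0.085, -0.7632, 0.1961] [-0.0, -0.0, -0.0214]
[-0.045, -0.7716, 0.75] [0.0, 0.0, 0.0]
[ 1.03648702e-01  3.52931357e-01  1.25511871e+00 -2.70407384e-05
  1.53364515e+00 -1.28022472e+00]
```

Call:
{"api": "apply_moves", "payload": {"xyz": [[-0.04, -0.3, 0.05], [-0.085, -0.763, 0.196], [-0.085, -0.763, 0.196], [-0.085, -0.763, 0.196], [-0.085, -0.763, 0.196], [-0.085, -0.763, 0.196]], "twist": [[0, 0, -0.021], [0, 0, -0.021], [0, 0, -0.021], [0, 0, -0.021], [0, 0, -0.021], [0, 0, -0.021]]}}

```text
time_s: 8.37
position: [528.8, -24.3, 280.1]
eef_rot: [[-0.992, 0.129, -0.001], [0.129, 0.992, 0.0], [0.001, -0.0, -1.0]]
ft_force: [0.3, 0.4, -0.7]
opening: 73.4
finger_force: 0.0
```

Call:
{"api": "apply_moves", "payload": {"xyz": [[-0.02, -0.2, 0.0], [-0.03, -0.4, 0.05], [-0.04, -0.6, 0.15], [-0.045, -0.77, 0.3], [-0.045, -0.77, 0.45], [-0.045, -0.77, 0.6], [-0.045, -0.77, 0.75], [-0.045, -0.77, 0.75], [-0.045, -0.77, 0.75]], "twist": [[0, 0, 0], [0, 0, 0], [0, 0, 0], [0, 0, 0], [0, 0, 0], [0, 0, 0], [0, 0, 0], [0, 0, 0], [0, 0, 0]]}}

```text
time_s: 9.12
position: [519.0, -174.6, 130.1]
eef_rot: [[-0.992, 0.124, -0.002], [0.124, 0.992, 0.001], [0.002, 0.001, -1.0]]
ft_force: [0.4, 0.2, -0.7]
opening: 73.2
finger_force: 0.0
```

```bash
python3 - <<'E'
from h import *
rows([(520.5,-174.3,43,1.451)]);print(arm.sense()['position'])
E
```

```text
[-0.0079, 0.0021, 0.4357] [0.0003, -0.0006, -0.0013]
[ 519.04606562 -174.63651107  130.13427569]
```

Call:
{"api": "apply_moves", "payload": {"xyz": [[-0.008, 0.002, 0.12], [-0.008, 0.002, 0.24], [-0.008, 0.002, 0.34], [-0.008, 0.002, 0.41], [-0.008, 0.002, 0.435], [-0.008, 0.002, 0.435], [-0.008, 0.002, 0.435]], "twist": [[0, 0, 0], [0, 0, 0], [0, 0, 0], [0, 0, 0], [0, 0, 0], [0, 0, 0], [0, 0, 0]]}}

```text
time_s: 9.7
position: [522.4, -175.4, 45.3]
eef_rot: [[-0.992, 0.123, 0.003], [0.123, 0.992, -0.001], [-0.003, -0.001, -1.0]]
ft_force: [0.3, 0.7, 0.4]
opening: 73.1
finger_force: 0.0
```

Call:
{"api": "apply_moves", "payload": {"xyz": [[0, 0, 0], [0, 0, 0], [0, 0, 0], [0, 0, 0], [0, 0, 0], [0, 0, 0], [0, 0, 0], [0, 0, 0], [0, 0, 0], [0, 0, 0], [0, 0, 0], [0, 0, 0]], "twist": [[0, 0, 0], [0, 0, 0], [0, 0, 0], [0, 0, 0], [0, 0, 0], [0, 0, 0], [0, 0, 0], [0, 0, 0], [0, 0, 0], [0, 0, 0], [0, 0, 0], [0, 0, 0]], "jaw": 1}}

```text
time_s: 10.7
position: [520.8, -174.9, 43.1]
eef_rot: [[-0.992, 0.124, -0.0], [0.124, 0.992, 0.0], [0.0, 0.0, -1.0]]
ft_force: [0.1, -0.1, -0.6]
opening: 15.8
finger_force: 30.0
```

Call:
{"api": "apply_moves", "payload": {"xyz": [[0, 0, -0.05], [0, 0, -0.15], [0, 0, -0.3], [0, 0, -0.45], [0, 0, -0.6], [0, 0, -0.75], [0, 0, -0.85], [0, 0, -0.85], [0, 0, -0.85]], "twist": [[0, 0, 0], [0, 0, 0], [0, 0, 0], [0, 0, 0], [0, 0, 0], [0, 0, 0], [0, 0, 0], [0, 0, 0], [0, 0, 0]]}}

```text
time_s: 11.45
position: [521.2, -175.1, 214.7]
eef_rot: [[-0.992, 0.124, 0.003], [0.124, 0.992, -0.001], [-0.003, -0.001, -1.0]]
ft_force: [-0.6, -0.6, -1.7]
opening: 15.7
finger_force: 30.0
```

```bash
python3 - <<'E'
from h import *
s=arm.sense();print(s['position'],s['opening'],s['finger_force'],s['ft_force'])
rows([(525,10,213,1.451)])
rows([(549.3,200,213,1.938),(549.3,231,213,1.938)],yawR(1.451),(525,10,213))
E
```

```text
[ 521.20857882 -175.13767014  214.67361892] 15.65884314084107 29.99586045742035 [-0.57096547 -0.63996672 -1.65357414]
[0.0958, 0.9209, 0.0073] [-0.0003, 0.0008, -0.0014]
[-0.0071, 0.9577, 0.0] [0.0, 0.0, -0.155]
[0.0114, 1.1116, 0.0] [0.0, 0.0, -0.155]
```

Call:
{"api": "apply_moves", "payload": {"xyz": [[0.02, 0.1, 0], [0.03, 0.25, 0], [0.05, 0.4, 0], [0.07, 0.55, 0], [0.08, 0.7, 0], [0.09, 0.82, 0], [0.096, 0.92, 0.007], [0.096, 0.92, 0.007]], "twist": [[0, 0, 0], [0, 0, 0], [0, 0, 0], [0, 0, 0], [0, 0, 0], [0, 0, 0], [0, 0, 0], [0, 0, 0]]}}

```text
time_s: 12.12
position: [523.4, 13.5, 210.1]
eef_rot: [[-0.993, 0.121, -0.004], [0.121, 0.993, 0.002], [0.004, 0.001, -1.0]]
ft_force: [-0.7, 0.1, -0.8]
opening: 15.6
finger_force: 30.0
```

Call:
{"api": "apply_moves", "payload": {"xyz": [[0, 0.1, 0], [0, 0.25, 0], [0, 0.4, 0], [0, 0.55, 0], [0, 0.7, 0], [0, 0.82, 0], [-0.005, 0.9, 0], [-0.007, 0.96, 0], [-0.007, 0.96, 0]], "twist": [[0, 0, -0.02], [0, 0, -0.04], [0, 0, -0.06], [0, 0, -0.08], [0, 0, -0.1], [0, 0, -0.125], [0, 0, -0.145], [0, 0, -0.155], [0, 0, -0.155]]}}

```text
time_s: 12.87
position: [549.5, 201.6, 210.5]
eef_rot: [[-0.934, -0.357, -0.002], [-0.357, 0.934, 0.0], [0.002, 0.001, -1.0]]
ft_force: [-1.4, 0.2, -2.0]
opening: 16.0
finger_force: 30.0
```

```bash
python3 - <<'E'
from h import *
s=arm.sense();print(s['position'],s['opening'],s['finger_force'],s['ft_force'])
rows([(549.3,231,175,1.938)])
p,d=snap('side','side3');W=world('side',d)
cv2.imwrite('pics/s3.png',cv2.resize(p[130:330,180:420,::-1],None,fx=3,fy=3,interpolation=cv2.INTER_CUBIC))
E
```

```text
[549.49920743 201.58156223 210.53762606] 16.022901884761573 29.995566308498383 [-1.35048867  0.19059607 -1.95359347]
[-0.0519, 0.1376, 0.1777] [0.0002, -0.0006, -0.0007]
```

View pics/s3.png

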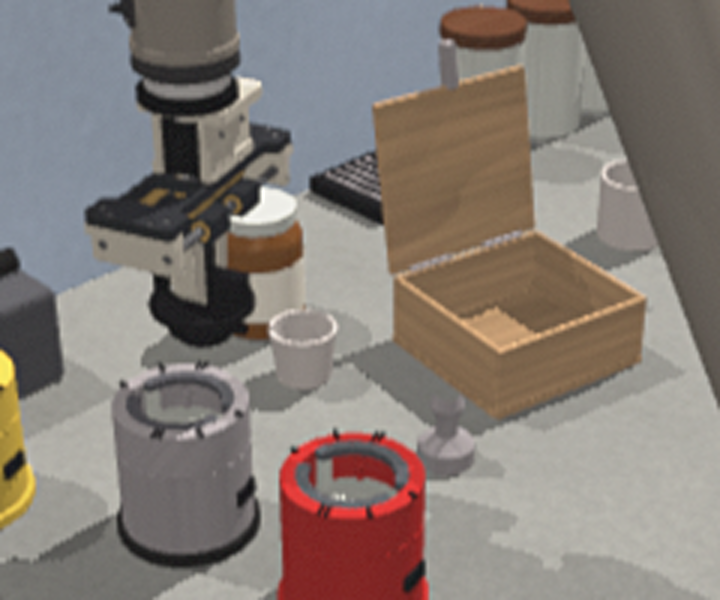

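The lid is held level at crop (205,305), the steel grinder's mouth is at (182,400), and the case is open. I'll cross-check the grinder and lid positions from the side camera.

```bash
python3 - <<'E'
from h import *
from scipy.optimize import least_squares
z=np.load('pics/side3.npz');p,d=z['p'],z['d'];W=world('side',d)
v,u=np.mgrid[:480,:640]
m=(abs(u-241)<30)&(abs(v-263)<25)&(W[...,2]>121)&(W[...,2]<132);P=W[m][:,:2];print(len(P),np.median(W[m][:,2]))
c=np.array([549.,231.])
for it in range(4):
    r=P-c;a=np.arctan2(r[:,1],r[:,0]);R=np.hypot(*r.T);E=[]
    for k in range(36):
        s=abs(np.angle(np.exp(1j*(a-k*np.pi/18))))<.09
        if s.sum():E.append(P[s][R[s].argmax()])
    E=np.array(E);f=least_squares(lambda q:np.hypot(*(E-q[:2]).T)-q[2],[*c,55],loss='soft_l1');c=f.x[:2]
print('grinder side',f.x)
# lid: dark points in disc height range, near TCP
T=arm.sense()['position'];g=p.max(-1)
m=(g<60)&(np.hypot(W[...,0]-T[0],W[...,1]-T[1])<60)&(W[...,2]>T[2]-12)&(W[...,2]<T[2]-4);P=W[m];print(len(P))
f=least_squares(lambda q:np.hypot(*(P[:,:2]-q).T)-42,T[:2],loss='soft_l1');print('lid side',f.x,'tcp',T, np.abs(f.fun).mean())
E
```

```text
646 125.03693851504147
grinder side [547.33081377 230.95045622  55.30329353]
125
lid side [549.33060352 196.81474991] tcp [549.46361461 200.25113621 210.76731533] 5.304559402153388
```

```bash
python3 - <<'E'
from h import *
rows([(548.7,231,165,1.938),(548.7,231,150,1.938),(548.7,231,136,1.938)])
E
```

```text
[-0.0514, 0.1451, 0.2287] [0.0, -0.0007, -0.0015]
[-0.0516, 0.1451, 0.3037] [0.0, -0.0007, -0.0015]
[-0.0517, 0.1451, 0.3737] [0.0, -0.0007, -0.0015]
```

Call:
{"api": "apply_moves", "payload": {"xyz": [[-0.02, 0.05, 0], [-0.04, 0.1, 0], [-0.051, 0.145, 0], [-0.051, 0.145, 0.06], [-0.051, 0.145, 0.13], [-0.051, 0.145, 0.19], [-0.051, 0.145, 0.225], [-0.051, 0.145, 0.225], [-0.051, 0.145, 0.225], [-0.051, 0.145, 0.225]], "twist": [[0, 0, -0.001], [0, 0, -0.001], [0, 0, -0.001], [0, 0, -0.001], [0, 0, -0.001], [0, 0, -0.001], [0, 0, -0.001], [0, 0, -0.001], [0, 0, -0.001], [0, 0, -0.001]]}}

```text
time_s: 13.75
position: [549.6, 231.2, 167.8]
eef_rot: [[-0.934, -0.358, 0.001], [-0.358, 0.934, 0.0], [-0.002, -0.0, -1.0]]
ft_force: [0.5, -0.8, -0.6]
opening: 16.0
finger_force: 30.0
```

```bash
python3 - <<'E'
from h import *
s=arm.sense();print(s['position'],s['opening'],s['ft_force'])
rows([(548.7,231,150,1.938),(548.7,231,136,1.938)])
E
```

```text
[549.55547771 231.19353192 167.81946951] 15.951618442008337 [ 0.45950616 -0.83531923 -0.63975781]
[0.0045, 0.0006, 0.0891] [-0.0, 0.0005, -0.0005]
[0.0046, 0.0006, 0.1591] [-0.0, 0.0005, -0.0005]
```

Call:
{"api": "apply_moves", "payload": {"xyz": [[0.002, 0, 0.03], [0.002, 0, 0.06], [0.002, 0, 0.08], [0.002, 0, 0.09], [0.002, 0, 0.1], [0.002, 0, 0.11], [0.002, 0, 0.11], [0.002, 0, 0.11]], "twist": [[0, 0, 0], [0, 0, 0], [0, 0, 0], [0, 0, 0], [0, 0, 0], [0, 0, 0], [0, 0, 0], [0, 0, 0]]}}

```text
time_s: 14.42
position: [548.8, 230.9, 144.9]
eef_rot: [[-0.934, -0.358, 0.0], [-0.358, 0.934, 0.0], [-0.0, 0.0, -1.0]]
ft_force: [-0.6, 0.5, -2.0]
opening: 16.3
finger_force: 30.0
```

No contact so far and the lugs have entered. I'll keep going down.

Call:
{"api": "apply_moves", "payload": {"xyz": [[0, 0, 0.01], [0, 0, 0.02], [0, 0, 0.03], [0, 0, 0.038], [0, 0, 0.043], [0, 0, 0.046], [0, 0, 0.046], [0, 0, 0.046]], "twist": [[0, 0, 0], [0, 0, 0], [0, 0, 0], [0, 0, 0], [0, 0, 0], [0, 0, 0], [0, 0, 0], [0, 0, 0]]}}

```text
time_s: 15.08
position: [548.7, 230.9, 135.9]
eef_rot: [[-0.934, -0.358, 0.0], [-0.358, 0.934, 0.0], [-0.0, 0.0, -1.0]]
ft_force: [-0.6, -0.8, 1.4]
opening: 15.7
finger_force: 30.0
```

Call:
{"api": "apply_moves", "payload": {"xyz": [[0, 0, 0.003], [0, 0, 0.006], [0, 0, 0.006], [0, 0, 0.006]], "twist": [[0, 0, 0], [0, 0, 0], [0, 0, 0], [0, 0, 0]]}}

```text
time_s: 15.42
position: [548.7, 230.9, 135.9]
eef_rot: [[-0.934, -0.358, 0.001], [-0.358, 0.934, 0.0], [-0.001, -0.0, -1.0]]
ft_force: [-4.2, -1.2, 9.1]
opening: 16.0
finger_force: 30.0
```

Seated (9 N at z 135.9). Now the clockwise twist, a positive turn about the tool's z axis, in two stages.

Call:
{"api": "apply_moves", "payload": {"xyz": [[0, 0, -0.002], [0, 0, -0.002], [0, 0, -0.002], [0, 0, -0.002], [0, 0, -0.002], [0, 0, -0.002], [0, 0, -0.002], [0, 0, -0.002], [0, 0, -0.002], [0, 0, -0.002]], "twist": [[0, 0, 0.016], [0, 0, 0.032], [0, 0, 0.048], [0, 0, 0.064], [0, 0, 0.08], [0, 0, 0.096], [0, 0, 0.112], [0, 0, 0.12], [0, 0, 0.12], [0, 0, 0.12]]}}

```text
time_s: 16.25
position: [549.0, 230.5, 135.9]
eef_rot: [[-1.0, 0.011, 0.001], [0.011, 1.0, -0.0], [-0.001, -0.0, -1.0]]
ft_force: [-2.0, -3.4, 6.3]
opening: 16.2
finger_force: 30.0
```

```bash
python3 - <<'E'
from h import *
s=arm.sense();print(s['position'],s['opening'],s['ft_force'],s['ft_torque'],np.arctan2(s['eef_rot'][1,1],s['eef_rot'][0,1]))
E
```

```text
[548.98972171 230.5122332  135.89275745] 16.202428502260855 [-1.96517594 -3.39613786  6.30236864] [-0.29363321  0.45836558  0.08218399] 1.5596652179344956
```

Call:
{"api": "apply_moves", "payload": {"xyz": [[0, 0, 0], [0, 0, 0], [0, 0, 0], [0, 0, 0], [0, 0, 0], [0, 0, 0], [0, 0, 0], [0, 0, 0], [0, 0, 0], [0, 0, 0], [0, 0, 0], [0, 0, 0]], "twist": [[0, 0, 0.015], [0, 0, 0.03], [0, 0, 0.045], [0, 0, 0.06], [0, 0, 0.075], [0, 0, 0.09], [0, 0, 0.105], [0, 0, 0.115], [0, 0, 0.119], [0, 0, 0.119], [0, 0, 0.119], [0, 0, 0.119]]}}

```text
time_s: 17.25
position: [548.9, 230.1, 135.9]
eef_rot: [[-0.927, 0.375, 0.001], [0.375, 0.927, -0.001], [-0.001, -0.001, -1.0]]
ft_force: [-2.8, -4.3, 6.8]
opening: 15.8
finger_force: 30.0
```

```bash
python3 - <<'E'
from h import *
s=arm.sense();print(s['position'],s['opening'],s['ft_force'],s['ft_torque'],np.arctan2(s['eef_rot'][1,1],s['eef_rot'][0,1]))
p,d=snap('top','top4');a=p[180:280,170:300,::-1];cv2.imwrite('pics/t4.png',cv2.resize(a,None,fx=6,fy=6,interpolation=cv2.INTER_CUBIC))
p,d=snap('side','side4');cv2.imwrite('pics/s4.png',cv2.resize(p[190:330,200:340,::-1],None,fx=4.2,fy=4.2,interpolation=cv2.INTER_CUBIC))
E
```

```text
[548.91751004 230.1346758  135.93935026] 15.79883399507511 [-2.84834973 -4.31408927  6.80084927] [-0.58103473  0.52197797  0.19738853] 1.1862556491997212
```

View pics/s4.png

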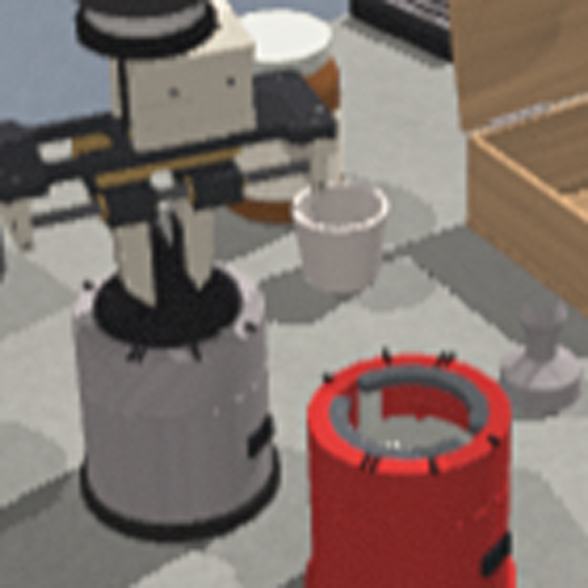

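The crop shows the lid seated in the steel mouth at (168,300), still gripped, with the bar towards the single rib at (195,350). The bar's yaw is -0.385, the reaction torque is 0.2 N m and the opening is 15.8 mm, so the pads lie flat on the bar. The case is open, so I'm handing in.

```bash
python3 -c "
from rig import arm
print(arm.job_done())"
```

```text
the job is handed in; nothing more can be done
None
```

I handed the job in after about 17 s of the 61 s, with the case open on its stop and the grinder lid seated, twisted to the pulse position and still gripped; the hand-in returned no verdict, and I inferred the ring position from the gripper angle and torque.

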